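Drop the solid-perfume compact through the twisted chute

ROBOT

A 7-joint arm with a two-finger parallel gripper is mounted at the origin on the work surface. World frame = base frame: x ahead of the robot, y to its left, z up, the work surface at z = 0. Lengths are in mm, angles in rad, forces in N, time in s.
With the tool pointing down it reaches from about 350 to 900 mm from the base axis. Payload 8.1 kg.
Tool frame: the origin (TCP) lies at the very end of the fingers, on their centre line; the grasp point (between the pads) lies arm.tcp_to_grasp behind it (arm.tcp_to_grasp is the distance from the TCP to the grasp point, in mm); z points along the fingers, y is the line along which they close (so a half turn about z gives the same grasp; the last joint's range is limited). The gripper opens to 92 mm and grips with 3 to 60 N. Pads are 19 mm wide; open, the fingers measure 130 mm over their backs; the gripper's body (75 mm by 190 mm) begins 47 mm behind the grasp point.
Start: joints at [1.246, 0.434, 0.025, 1.573, -0.012, 1.134, -0.075], TCP at [137.466, -609.709, 226.742] pointing down, gripper open.
Joint ranges: [-2.62, 2.62], [-0.44, 2.09], [-1.27, 1.32], [0.08, 2.57], [-1.32, 4.46], [0.12, 2], [-2.74, 2.74]. Speed limits (rad/s): [2.22, 2.22, 3.01, 3.01, 3.14, 3.14, 3.14].

INTERFACE

Orientations are given as a rotation vector (axis times angle).
In Python, from cell import get_state, camera, calibration, hand_in, arm gives the robot as it stands.
- The arm moves only by the tool drive_tool, never from a script. Its argument "motion" is a list of rows, each a list of 2 entries, a list of its own where there are three numbers: the shift along the tool's x, y, z each as a share of 0.15 m, from -1 to 1, then the turn, a rotation vector about the tool's x, y, z each as a share of pi/4 rad, from -1 to 1. In form: [[[x, y, z], [rx, ry, rz]], ...]. A call has 1 to 8 rows; each row is the pose to reach, as a shift and turn from the pose commanded when the call began, along the tool's axes at that moment; what a row does not reach only later rows make up. A row lasts 1/10 s, in which the tool goes at most 50 mm and 8.59 degrees, less where a joint would pass 70% of its speed; a pose out of reach is approached as far as the arm can. A call with a number of a shift or a turn outside -1 to 1 is refused whole. A call with a gripper value outside its range is refused whole. "claw" is the opening, from 0 (shut) to 1 (fully open), set as the call begins (left out, the last holds). The fingers move at their own pace and stop on an object; the grip force is fixed at half the most. Time passes only in rows, so rows that repeat a pose let the fingers close. It gives the time, the measured TCP pose, the force, the opening and the grip force at its end, in the units of the state.
- get_state(): the state, without advancing time (a new reading comes with each control period).
- camera(name): name is "scene" or "top" or "wrist"; returns (picture, depth): 420x560x3 uint8, blue, green, red; 420x560 float32, mm along the optical axis (not along the pixel's ray), 0 where there is no reading.
- calibration(name): a dict with "K" (3x3 intrinsics, pixels), "cam_to_world" (4x4, takes a point from camera to world coordinates); the wrist camera has in their place "hand_eye" (4x4, takes a point from camera to tool coordinates, whose origin is the TCP and whose axes are the flange's). Camera axes: x right, y down, z forward; pixel columns grow to the right and rows downward; lengths in mm; the calibration is good to about 2 mm. A picture is of the moment at which its call begins: read the wrist's pose just before it. calibration takes no time and is no camera call.
- hand_in(): hands the job in; it is judged then, once.
The state is a dict: "time": time; "joints": joint angles; "joint_velocities": joint speeds; "effort": joint torques, N m; "eef_pos": TCP position; "tcp_rot": TCP orientation; "contact_force": force on the tool from outside, world axes, zero at the start; "ft_torque": the same for the moment, N m; "opening": finger opening in mm; "finger_force": force on a finger pad.
Only numpy, scipy, OpenCV 4.12 (cv2) and the standard library are available. Lean on these libraries where they do the work, as an engineer would, in place of code of your own. Each camera call takes 0.05 s, during which the arm holds its last target. There are 200 camera calls.

TASK

Take the large round perfume compact out of the rack and drop it on edge through the twisted gold wire chute, so that the twist turns it half round and it comes to rest standing on edge in the pocket at the foot of the chute with its raised face to the front of the chute. Leave the small round compact and the square compact standing in the rack.

Things in the scene. Friction and masses are not known exactly. Their poses are not given: they have to be found in the camera images.
- compact: Large round gold-tone compact: disc 36 mm across, 8 mm thick, an 18 mm round boss 4 mm proud of one face (the raised face); 12 mm in all. Starts on edge in a slot of a white marble rack (60 x 200, 30 mm high), disc centre 41 mm above the table, 29 mm of it above the rack. Origin: centre of the boss's outer face; x: disc axis, out of the raised face, at first level, roughly away from the robot.
- chute: Fixed, 270 mm high: marble foot (100 mm across, 10 thick), gold wires twisted half a turn, gold hopper on top, mouth 46 (x) by 72 (y) mm, narrowing to 20 by 42 at height 240. Origin: centre of foot's underside, z up; front is -x, roughly facing the robot. A disc goes in on edge, its axis along x; the face to +x (back) going in is to -x (front) in the pocket, disc centre 28 mm up.
- small_compact: Small round gold-tone compact, 24 mm across, 8 mm thick with a 10 mm boss 4 mm proud of one face; stands in another slot of the rack (slots 64 mm apart) and stays there. Origin: centre of the boss's outer face, x out of it.
- square_compact: Square gold-tone compact, 32 x 32 x 8 mm with a 14 mm square boss 4 mm proud of one face; stands in another slot of the rack (slots 64 mm apart) and stays there. Origin: centre of the boss's outer face, x out of it.
Not all that is in view belongs to the job. What is shaped like the compact but purple or turquoise is not meant.

How it is judged (in metres and radians):
On the way:
1. the compact, let go, is going down inside the twisted wires (horizontal distance between compact and chute below 0.02 m and z of compact in the frame of chute between 0.07 and 0.235 m and contact force between the fingers and compact below 0.1 N), for 0.02 s.
At the end, for the whole second after the job is handed in: The large compact rests, let go, in the pocket at the foot of the chute: on edge (centre of the raised face 18 to 38 mm above the table and within 16 mm of the chute's axis), raised face to the front, its axis within 25 degrees of the chute's x; it has come down through the twisted wires (horizontal distance between compact and chute below 0.016 m and z of compact in the frame of chute between 0.018 and 0.038 m and x of compact in the frame of chute below -0.002 m and angle between the x axis of compact and the x axis of chute, either way round below 0.45 rad and linear speed of compact below 0.02 m/s); the robot touches nothing.
It fails at once if the small or the square compact is moved by more than 25 mm (distance of any of small_compact, square_compact from where it was at the start of the episode above 0.025 m).
It also fails if it takes over 40 s, if anything falls off the work surface, if the arm or the gripper's body presses on something with over 40 N, if the wrist force passes 120 N, or if a joint passes its speed limit or range.

## Working session

There is one attempt and no reset: what is moved stays moved. The work goes in short steps, Python scripts to look and compute and a tool call to move; the robot and the scene stay as the last step left them, time stands still between calls to the robot, and variables do not carry over. Pictures are saved under pics/ and viewed, at most 10 in all, crops included, and the job is handed in when it is done.

Besides the shell and the picture viewer there is one more tool, called after "Request:" as name(argument=value, ...), one argument or row to a line, values as JSON. drive_tool: Moves the arm, as the interface text tells. Shift numbers are shares of 0.15 m and turn numbers shares of pi/4 rad, none past 1 either way. Its arguments: {"type":"object","properties":{"motion":{"type":"array"},"claw":{"type":"number"}},"required":["motion"]}

```bash
ls; mkdir -p pics
cat > h.py <<'E'
import numpy as np, cv2
from scipy.spatial.transform import Rotation as R
from cell import get_state, camera, calibration, hand_in, arm
def T_of(name, st=None):
    c=calibration(name)
    if name!="wrist": return np.array(c["K"]),np.array(c["cam_to_world"])
    st=st or get_state(); T=np.eye(4); T[:3,:3]=R.from_rotvec(st["tcp_rot"]).as_matrix(); T[:3,3]=st["eef_pos"]
    return np.array(c["K"]),T@np.array(c["hand_eye"])
def cloud(K,T,d):
    v,u=np.mgrid[:d.shape[0],:d.shape[1]]
    P=np.stack([(u-K[0,2])/K[0,0]*d,(v-K[1,2])/K[1,1]*d,d],-1)
    return P@T[:3,:3].T+T[:3,3]
def ray(K,T,u,v,z):
    d=T[:3,:3]@np.array([(u-K[0,2])/K[0,0],(v-K[1,2])/K[1,1],1]); o=T[:3,3]
    return o+d*(z-o[2])/d[2]
E
python3 - <<'E'
from h import *
s=get_state(); print({k:np.round(v,3) for k,v in s.items()}); print(arm)
ims=[]
for n in("scene","top","wrist"):
    K,T=T_of(n); im,d=camera(n); np.savez(f"{n}0.npz",im=im,d=d,K=K,T=T); print(n,K[0,0],np.round(T,2).tolist()); ims.append(im)
cv2.imwrite("pics/a.png",ims[0]);cv2.imwrite("pics/b.png",ims[1]);cv2.imwrite("pics/c.png",ims[2])
E
```

```text
pics
{'time': np.float64(0.0), 'joints': array([ 1.246,  0.435,  0.025,  1.574, -0.012,  1.134, -0.075]), 'joint_velocities': array([-0.   , -0.001,  0.001, -0.   ,  0.   , -0.   , -0.   ]), 'effort': array([-2.0000e-03, -6.6786e+01,  9.8400e-01, -3.1446e+01, -6.0000e-02,
        4.3000e-02,  0.0000e+00]), 'eef_pos': array([ 137.329, -609.194,  225.951]), 'tcp_rot': array([-3.121e+00, -3.470e-01,  1.000e-03]), 'contact_force': array([-0.606, -0.237, -0.084]), 'ft_torque': array([0.033, 0.021, 0.011]), 'finger_force': np.float64(0.0), 'opening': np.float64(92.113)}
<Robot object at 0x7fa36a9bc050>
scene 397.01246598357415 [[0.71, 0.48, -0.51, 992.86], [0.7, -0.5, 0.51, -493.11], [-0.01, -0.72, -0.7, 682.85], [0.0, 0.0, 0.0, 1.0]]
top 441.50805004396005 [[0.0, -0.99, 0.17, 425.94], [-1.0, -0.0, -0.0, -28.53], [0.01, -0.17, -0.99, 888.78], [0.0, 0.0, 0.0, 1.0]]
wrist 374.7185433917353 [[0.22, -0.95, -0.24, 201.04], [-0.98, -0.21, -0.05, -595.5], [-0.0, 0.24, -0.97, 383.76], [0.0, 0.0, 0.0, 1.0]]
```

View pics/a.png

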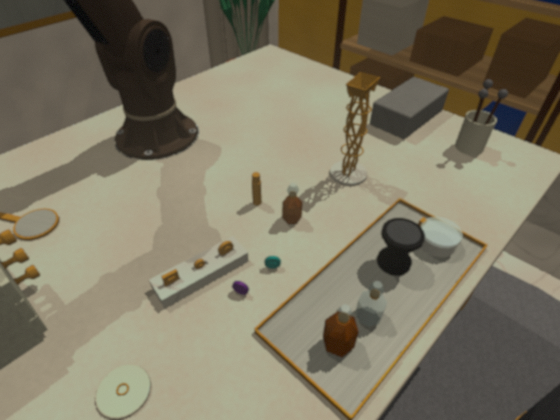

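View pics/b.png

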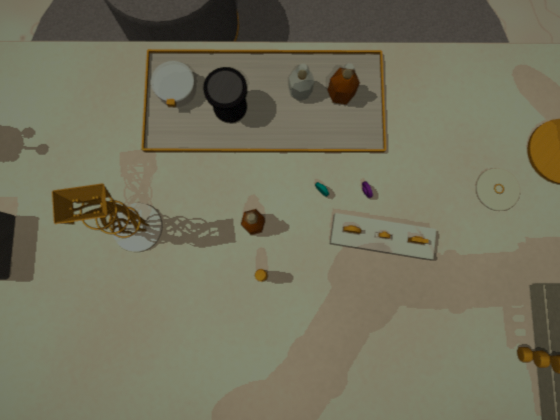

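The scene view shows the rack with three compacts at about (171,276), (199,264) and (226,247), and the chute with its hopper at (362,85) and foot at (349,174). In the top view the compacts are at (352,229), (384,235) and (419,240), the hopper at (82,203) and the foot at (138,227). The purple and turquoise discs are decoys.

Run:
```python
from h import *
D={n:np.load(n+"0.npz") for n in("scene","top")}
a=cv2.resize(D["scene"]["im"][225:310,140:260],None,fx=5,fy=5,interpolation=3)
b=cv2.resize(D["top"]["im"][200:270,320:445],None,fx=4.8,fy=4.8,interpolation=3)
cv2.imwrite("pics/d.png",np.vstack([cv2.resize(a,(600,300)) , cv2.resize(b,(600,300))]))
for n,pts in(("top",[(352,229),(384,235),(419,240),(340,250),(138,227)]),("scene",[(171,276),(199,264),(226,247),(349,174)])):
    C=cloud(D[n]["K"],D[n]["T"],D[n]["d"])
    for u,v in pts: print(n,u,v,np.round(C[v-1:v+2,u-1:u+2].reshape(-1,3).mean(0),1), "d",D[n]["d"][v,u])
# gold masks
for n in D:
    im=D[n]["im"];hsv=cv2.cvtColor(im,cv2.COLOR_BGR2HSV);m=cv2.inRange(hsv,(8,130,60),(28,255,255))
    C=cloud(D[n]["K"],D[n]["T"],D[n]["d"])
    k,l,st,ce=cv2.connectedComponentsWithStats(m)
    for i in range(1,k):
        if st[i,4]>15: p=C[l==i]; print(n,st[i],np.round(ce[i]),np.round(np.median(p,0)),"zmax",np.round(np.percentile(p[:,2],95)))
    h=C[(C[...,2]>255)&(C[...,2]<285)&(C[...,1]>300)&(C[...,1]<800)&(C[...,0]>200)]
    if len(h): print("hopper rim",n,len(h),np.round(h.min(0)),np.round(h.max(0)),cv2.minAreaRect(h[:,:2].astype(np.float32)))
    r=C[(C[...,2]>24)&(C[...,2]<36)&(C[...,1]<0)&(C[...,1]>-450)&(C[...,0]>200)&(C[...,0]<600)]
    print("rack",n,cv2.minAreaRect(r[:,:2].astype(np.float32)))
```

```text
top 352 229 [ 529.6 -170.8   58.6] d 836.6054
top 384 235 [ 519.6 -233.8   47.5] d 845.43066
top 419 240 [ 509.4 -297.9   55.8] d 837.17957
top 340 250 [ 494.3 -155.5    0.9] d 886.23926
top 138 227 [529.6 227.9  78.3] d 811.96533
scene 171 276 [ 516.  -298.7   48.7] d 782.31055
scene 199 264 [ 526.6 -238.8   41.5] d 813.259
scene 226 247 [ 537.4 -174.3   49.6] d 832.3655
scene 349 174 [553.6 240.   15. ] d 1055.0781
scene [ 279    0   61   67 3295] [309.  28.] [-923. 1842. -371.] zmax -189.0
scene [  339     0   221   147 10011] [447.  45.] [ 258. 1639.  -57.] zmax 248.0
scene [  0  11  75  26 542] [35. 24.] [-1184.   119.    23.] zmax 36.0
scene [ 500   51   60   88 1122] [535.  98.] [ 658. 1614. -205.] zmax -142.0
scene [481  79  31  30 183] [493.  93.] [ 521. 1458. -204.] zmax -165.0
scene [532  91  28  52 224] [546. 118.] [ 727. 1836. -418.] zmax -205.0
scene [347 109   9  19  60] [350. 118.] [537. 232. 178.] zmax 204.0
scene [541 113  19  40 405] [553. 136.] [ 790. 1842. -526.] zmax -424.0
scene [354 144   6  14  35] [356. 151.] [561. 244.  87.] zmax 111.0
scene [253 173   7  3
[... 1231 characters left out ...]
4] [546. 150.] [ 701. -585.   13.] zmax 15.0
top [  52  184   90   54 1936] [ 90. 207.] [543. 253. 252.] zmax 270.0
top [494 184  10   9  27] [499. 188.] [ 621. -481.   11.] zmax 13.0
top [241 209  17  24 176] [248. 222.] [536.  26.  66.] zmax 102.0
top [343 225  18   8 102] [352. 229.] [ 530. -171.   55.] zmax 60.0
top [379 231  11   7  56] [384. 235.] [ 520. -235.   45.] zmax 49.0
top [408 236  21   8 113] [418. 240.] [ 510. -298.   54.] zmax 57.0
top [255 269  13  12 123] [261. 275.] [442.  -0.  92.] zmax 94.0
top [517 347  43  27 589] [539. 358.] [ 302. -480.  101.] zmax 153.0
rack top ((553.1211547851562, -174.06285095214844), (336.33465576171875, 105.67288970947266), 80.97835540771484)
```

View pics/d.png

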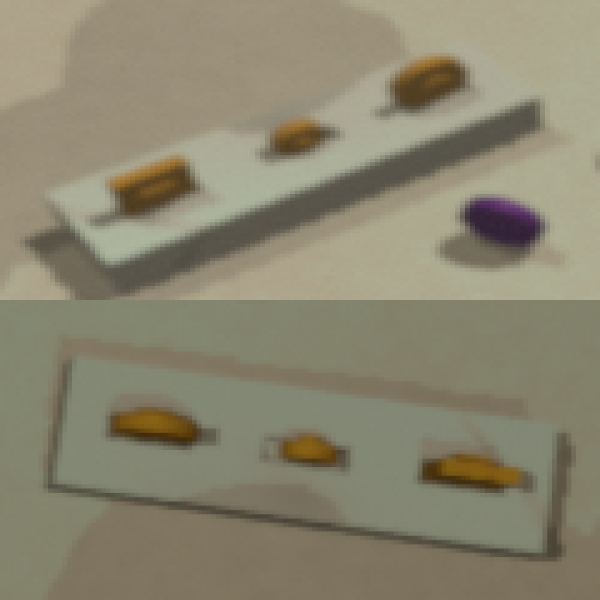

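Top-view candidates: (352,229) is arched and about 36 mm wide with its top at z≈59, so it is the large round compact. (384,235) is small with its top at about 48, and (419,240) is flat-topped, so it is the square. The large one sits at about (532,-172). Its boss shows on the +x side in the scene crop, as the text says.

Next I'll fit the hopper and work out the first move.

```bash
cat >> h.py <<'E'
def go(p,yaw=None,tilt=None):
    """shift/turn shares from present pose to tcp p with tool y at world heading yaw, z down"""
    s=get_state(); Rt=R.from_rotvec(s["tcp_rot"]).as_matrix()
    sh=Rt.T@(np.array(p)-s["eef_pos"])/150
    tr=np.zeros(3)
    if yaw is not None:
        y=np.array([np.cos(yaw),np.sin(yaw),0]); z=np.array([0,0,-1.]); x=np.cross(y,z)
        tr=R.from_matrix(Rt.T@np.stack([x,y,z],1)).as_rotvec()/(np.pi/4)
    print("t",s["time"],"tcp",np.round(s["eef_pos"],1),"yaw",round(float(np.degrees(np.arctan2(Rt[1,1],Rt[0,1]))),2),"shift",np.round(sh,3),"turn",np.round(tr,3))
E
python3 - <<'E'
from h import *
print("t2g",arm.tcp_to_grasp)
for n in("scene","top"):
    D=np.load(n+"0.npz");C=cloud(D["K"],D["T"],D["d"])
    for lo,hi in((262,280),(240,262)):
        m=(C[...,2]>lo)&(C[...,2]<hi)&(C[...,1]>150)&(C[...,1]<350)&(C[...,0]>400)&(C[...,0]<700)
        h=C[m]; print(n,lo,len(h),h.min(0).round(),h.max(0).round(),cv2.minAreaRect(h[:,:2].astype(np.float32)) if len(h)>3 else "")
    m=(C[...,2]>6)&(C[...,2]<14)&(C[...,1]>150)&(C[...,1]<350)&(C[...,0]>450)&(C[...,0]<650)
    h=C[m]; print("foot",len(h),h.min(0).round(),h.max(0).round(),cv2.minEnclosingCircle(h[:,:2].astype(np.float32)))
go((532,-172,200),np.radians(-9))
print(calibration("wrist")["hand_eye"])
D=np.load("top0.npz");cv2.imwrite("pics/e.png",cv2.resize(D["im"][170:260,40:170],None,fx=5,fy=5,interpolation=3))
E
```

```text
t2g 18.8
scene 262 231 [512. 211. 262.] [570. 292. 272.] ((541.0330810546875, 252.01953125), (51.49143600463867, 78.16240692138672), 11.142548561096191)
scene 240 369 [517. 212. 240.] [569. 289. 262.] ((541.4744262695312, 250.6606903076172), (45.91941452026367, 74.46768951416016), 8.53681468963623)
foot 566 [492. 202.   6.] [592. 302.  14.] ((541.8014526367188, 250.82501220703125), 51.397666931152344)
top 262 645 [509. 212. 262.] [569. 293. 273.] ((539.102783203125, 252.8126983642578), (50.20794677734375, 76.65315246582031), 9.064077377319336)
top 240 911 [512. 214. 240.] [563. 288. 262.] ((537.9117431640625, 251.26486206054688), (44.23729705810547, 70.31187438964844), 9.152332305908203)
foot 1341 [490. 201.   6.] [640. 298.  14.] ((566.3911743164062, 235.4141387939453), 81.36321258544922)
t 0.15 tcp [ 137.4 -609.4  226.1] yaw -77.3 shift [ 3.208 -2.265  0.176] turn [-1.000e-03 -1.000e-03 -1.518e+00]
[[ 8.27098054e-04 -9.69723403e-01 -2.44204499e-01  6.51472692e+01]
 [ 9.99999601e-01  8.84311123e-04 -1.24647449e-04  3.81835066e-01]
 [ 3.36826303e-04 -2.44204299e-01  9.69723748e-01 -1.57726011e+02]
 [ 0.00000000e+00  0.00000000e+00  0.00000000e+00  1.00000000e+00]]
```

View pics/e.png

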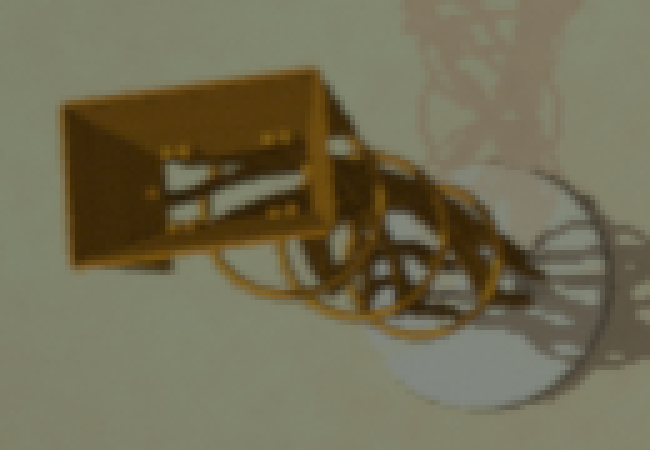

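The crop shows the hopper rim corners at about (62,103), (318,68), (330,235) and (75,265), with the throat near (240,190). The chute axis is at (540.5,252) with yaw +9°, and the foot circle from the scene view (542,251) agrees. The rim measures about 270 high.

I'll move to the rack now.

Request:
drive_tool(
  motion=[
    [[1,-0.7,0],[0,0,-0.5]],
    [[1,-0.7,0],[0,0,-0.5]],
    [[1,-0.7,0],[0,0,-0.5]],
    [[1,-0.7,0],[0,0,-0.5]],
  ],
  claw=0.6,
)

```text
time: 0.55
eef_pos: [263.1, -471.2, 226.6]
tcp_rot: [-2.991, -0.959, -0.002]
contact_force: [0.3, -0.6, -0.7]
opening: 64.6
finger_force: 0.0
```

```bash
python3 -c "
from h import *
go((532,-172,200),np.radians(-9))"
```

```text
t 0.55 tcp [ 263.1 -471.2  226.6] yaw -54.43 shift [ 2.618 -0.58   0.181] turn [ 0.    -0.002 -1.01 ]
```

Request:
drive_tool(
  motion=[
    [[1,-0.2,0],[0,0,-0.4]],
    [[1,-0.2,0],[0,0,-0.4]],
    [[1,-0.2,0],[0,0,-0.4]],
    [[1,-0.2,0],[0,0,-0.4]],
  ],
)

```text
time: 0.95
eef_pos: [371.1, -357.3, 227.0]
tcp_rot: [-2.801, -1.421, -0.005]
contact_force: [0.0, -0.4, -0.7]
opening: 55.3
finger_force: 0.0
```

```bash
python3 -c "
from h import *
go((532,-172,200),np.radians(-9))"
```

```text
t 0.95 tcp [ 371.1 -357.3  227. ] yaw -36.21 shift [1.63  0.136 0.185] turn [ 0.002 -0.004 -0.605]
```

Request:
drive_tool(
  motion=[
    [[1,0.1,0.1],[0,0,-0.6]],
    [[1,0.1,0.1],[0,0,-0.6]],
    [[1,0.1,0.1],[0,0,-0.6]],
    [[1,0.1,0.1],[0,0,-0.6]],
  ],
)

```text
time: 1.35
eef_pos: [471.8, -245.8, 211.3]
tcp_rot: [-2.388, -2.039, -0.006]
contact_force: [-0.8, -0.2, 0.2]
opening: 55.3
finger_force: 0.0
```

```bash
python3 -c "
from h import *
go((532,-172,170),np.radians(-9))"
```

```text
t 1.35 tcp [ 471.8 -245.8  211.3] yaw -9.01 shift [0.548 0.319 0.278] turn [ 0.002 -0.005 -0.   ]
```

Request:
drive_tool(
  motion=[
    [[0.55,0.32,0.28],[0,0,0]],
    [[0.55,0.32,0.28],[0,0,0]],
    [[0.55,0.32,0.28],[0,0,0]],
    [[0.55,0.32,0.28],[0,0,0]],
  ],
)

```text
time: 1.75
eef_pos: [529.1, -178.1, 168.8]
tcp_rot: [-2.4, -2.025, 0.001]
contact_force: [0.2, -0.3, 1.3]
opening: 55.1
finger_force: 0.0
```

Run:
```python
from h import *
go((532,-172,170),np.radians(-9))
K,T=T_of("wrist"); im,d=camera("wrist"); np.savez("w1.npz",im=im,d=d,K=K,T=T)
C=cloud(K,T,d)
hsv=cv2.cvtColor(im,cv2.COLOR_BGR2HSV);m=cv2.inRange(hsv,(8,130,60),(28,255,255))
k,l,st,ce=cv2.connectedComponentsWithStats(m)
for i in range(1,k):
    if st[i,4]>150:
        p=C[l==i]; t=p[p[:,2]>np.percentile(p[:,2],70)]
        print(st[i],ce[i].round(),"med",np.median(p,0).round(1),"top",t.mean(0).round(1),np.percentile(p,[2,98],axis=0).round(1).tolist(),cv2.minAreaRect(p[p[:,2]>33][:,:2].astype(np.float32)))
cv2.imwrite("pics/f.png",im)
```

```text
t 1.75 tcp [ 529.1 -178.1  168.8] yaw -9.68 shift [ 0.044  0.012 -0.008] turn [-0.002 -0.001 -0.015]
[ 461    0   99  241 3657] [480. 134.] med [ 698.4 -153.6   11.1] top [ 699.9 -157.6   26.9] [[697.3, -250.7, 0.2], [761.5, -56.4, 15.3]] ((565.3207397460938, -135.010009765625), (3.643425226211548, 64.4063949584961), 53.71202850341797)
[272 174  16  45 567] [278. 196.] med [ 532.2 -170.2   55.6] top [ 531.2 -172.1   61.4] [[526.4, -186.9, 43.2], [538.5, -155.9, 59.2]] ((536.51171875, -151.66339111328125), (74.64707946777344, 11.41705322265625), 80.59890747070312)
[132 257  25  67 910] [141. 290.] med [ 505.5 -144.4  252.6] top [ 505.6 -146.1  256.1] [[503.9, -153.2, 243.3], [506.7, -139.6, 256.1]] ((518.96435546875, -131.4024658203125), (53.983795166015625, 8.716320037841797), 47.403751373291016)
[273 256  15  17 189] [279. 265.] med [ 523.1 -228.7   42.3] top [ 524.9 -212.3   91.2] [[518.2, -235.8, 35.2], [536.0, -148.6, 246.3]] ((530.0640869140625, -192.4308319091797), (88.86075592041016, 11.526713371276855), 80.7925796508789)
[394 257  26  67 900] [409. 290.] med [ 563.  -154.4  252.4] top [ 562.4 -155.6  256.2] [[561.2, -163.2, 242.9], [564.5, -149.6, 256.0]] ((554.919921875, -137.5240020751953), (8.678094863891602, 53.72967529296875), 22.96895408630371)
[ 164  318  396   27 2909] [387. 340.] med [ 560.1 -162.5  260.3] top [ 547.4 -158.6  262.3] [[511.5, -286.6, 36.8], [588.0, -153.5, 262.2]] ((526.5361938476562, -203.60549926757812), (169.18531799316406, 75.67791748046875), 60.820716857910156)
```

View pics/f.png

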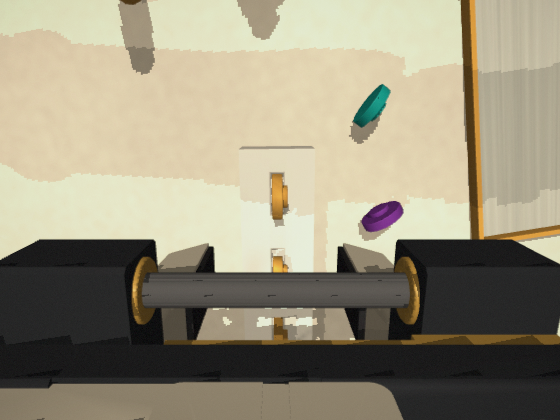

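The wrist view shows the large compact at (278,196), with its boss to the right (+tool y, away from the robot). Its span is x 526–538, y -187 to -156 and top z≈59–60, which matches the sizes given. The slots line up with the tool. Next I go down with the fingertips at z≈46.

```bash
python3 -c "
from h import *
go((532.2,-171.5,46),np.radians(-9.2))"
```

```text
t 1.8 tcp [ 528.6 -179.8  169.4] yaw -9.81 shift [0.059 0.015 0.822] turn [-0.002  0.001 -0.014]
```

Request:
drive_tool(
  motion=[
    [[0.06,0.015,0.3],[0,0,-0.015]],
    [[0.06,0.015,0.5],[0,0,-0.015]],
    [[0.06,0.015,0.65],[0,0,-0.015]],
    [[0.06,0.015,0.75],[0,0,-0.015]],
    [[0.06,0.015,0.82],[0,0,-0.015]],
    [[0.06,0.015,0.82],[0,0,-0.015]],
    [[0.06,0.015,0.82],[0,0,-0.015]],
  ],
)

```text
time: 2.5
eef_pos: [533.0, -171.6, 47.4]
tcp_rot: [2.392, 2.036, 0.0]
contact_force: [0.7, -0.3, 0.5]
opening: 55.4
finger_force: 0.0
```

Run:
```python
from h import *
go((532.2,-171.5,46),np.radians(-9.2))
K,T=T_of("wrist"); im,d=camera("wrist"); C=cloud(K,T,d)
hsv=cv2.cvtColor(im,cv2.COLOR_BGR2HSV);m=cv2.inRange(hsv,(8,130,60),(28,255,255))
m[(C[...,2]<33)|(C[...,2]>64)|(abs(C[...,0]-532)>20)|(abs(C[...,1]+172)>25)]=0
p=C[m>0]; print(len(p),np.percentile(p,[2,50,98],axis=0).round(1).tolist(),cv2.minAreaRect(p[:,:2].astype(np.float32)))
cv2.imwrite("pics/g.png",im)
```

```text
t 2.5 tcp [ 533.  -171.6   47.4] yaw -9.2 shift [-0.    -0.005  0.01 ] turn [0.001 0.001 0.   ]
1030 [[528.7, -173.1, 39.3], [533.7, -163.4, 51.8], [539.1, -155.6, 58.4]] ((534.2237548828125, -164.7582550048828), (18.9077091217041, 11.457171440124512), 81.69308471679688)
```

View pics/g.png

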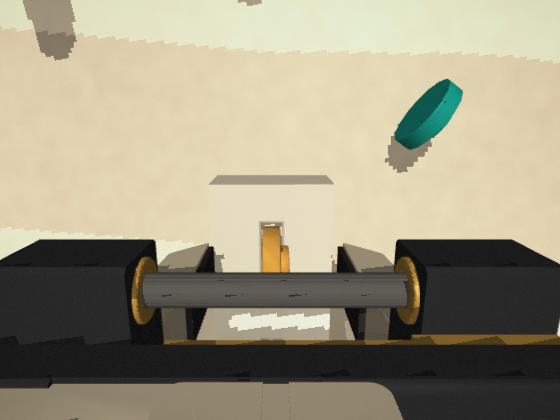

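The compact (columns 263–290) is centred between the fingers (212–340), so I'll close.

Request:
drive_tool(
  motion=[
    [[0,0,0],[0,0,0]],
    [[0,0,0],[0,0,0]],
    [[0,0,0],[0,0,0]],
    [[0,0,0],[0,0,0]],
    [[0,0,0],[0,0,0]],
    [[0,0,0],[0,0,0]],
  ],
  claw=0,
)

```text
time: 3.15
eef_pos: [532.9, -170.5, 46.7]
tcp_rot: [2.391, 2.038, -0.0]
contact_force: [0.1, 0.4, -0.3]
opening: 12.1
finger_force: 8.8
```

Request:
drive_tool(
  motion=[
    [[0,0,-0.05],[0,0,0]],
    [[0,0,-0.15],[0,0,0]],
    [[0,0,-0.4],[0,0,0]],
    [[0,0,-0.7],[0,0,0]],
    [[0,0,-1],[0,0,0]],
    [[0,0,-1],[0,0,0]],
    [[0,0,-1],[0,0,0]],
  ],
)

```text
time: 3.85
eef_pos: [533.5, -170.7, 198.2]
tcp_rot: [2.389, 2.036, 0.002]
contact_force: [-0.3, -0.3, -2.1]
opening: 11.1
finger_force: 30.1
```

Request:
drive_tool(
  motion=[
    [[0.3,0,-0.3],[0,0,0]],
    [[0.6,0,-0.6],[0,0,-0.2]],
    [[0.9,0,-0.9],[0,0,-0.4]],
    [[1,0,-0.9],[0,0,-0.4]],
    [[1,0,-0.9],[0,0,-0.4]],
    [[1,0,-0.9],[0,0,-0.4]],
  ],
)

```text
time: 4.45
eef_pos: [556.5, -21.2, 331.1]
tcp_rot: [-2.039, -2.389, 0.001]
contact_force: [-0.5, -1.0, -0.5]
opening: 10.5
finger_force: 30.1
```

Run:
```python
from h import *
go((540.5,252,335),np.radians(9))
K,T=T_of("wrist"); im,d=camera("wrist"); s=get_state()
cv2.imwrite("pics/h.png",cv2.resize(im[180:340,180:380],(800,600),interpolation=3))
```

```text
t 4.45 tcp [556.5 -21.2 331.1] yaw 9.03 shift [ 1.815  0.18  -0.026] turn [-0.001 -0.     0.001]
```

View pics/h.png

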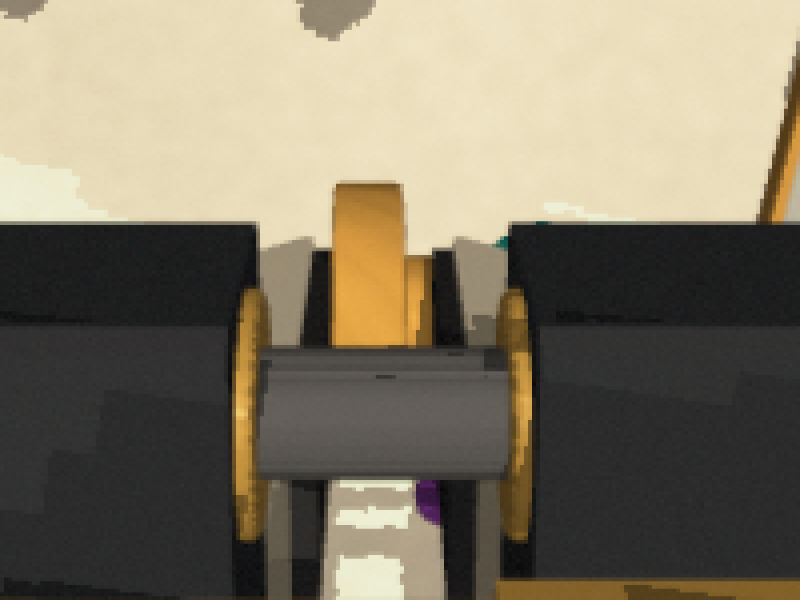

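The grip holds, with the boss still on the +x side, but the opening has crept from 12.1 to 10.5, so the disc may be tilting slightly. I'll measure that while moving on.

Request:
drive_tool(
  motion=[
    [[0.3,0.03,0],[0,0,0]],
    [[0.6,0.06,0],[0,0,0]],
    [[0.9,0.09,0],[0,0,0]],
    [[0.9,0.09,0],[0,0,0]],
  ],
)

```text
time: 4.9
eef_pos: [547.2, 118.5, 330.2]
tcp_rot: [-2.032, -2.391, 0.0]
contact_force: [-0.3, -0.6, 0.0]
opening: 10.9
finger_force: 30.1
```

Request:
drive_tool(
  motion=[
    [[0.3,0.03,0],[0,0,0]],
    [[0.6,0.06,0],[0,0,0]],
    [[0.8,0.08,0],[0,0,0]],
    [[0.9,0.09,0],[0,0,0]],
    [[0.9,0.09,0],[0,0,0]],
    [[0.9,0.09,0],[0,0,0]],
  ],
)

```text
time: 5.5
eef_pos: [542.4, 246.1, 330.7]
tcp_rot: [2.045, 2.384, -0.004]
contact_force: [-1.5, -1.3, -0.4]
opening: 10.7
finger_force: 30.1
```

Run:
```python
from h import *
go((540.5,252,300),np.radians(9))
s=get_state();K,T=T_of("wrist",s); im,d=camera("wrist"); C=cloud(K,T,d)
Rt=R.from_rotvec(s["tcp_rot"]).as_matrix(); L=(C-s["eef_pos"])@Rt
hsv=cv2.cvtColor(im,cv2.COLOR_BGR2HSV);m=cv2.inRange(hsv,(8,110,50),(28,255,255))
m=(m>0)&(abs(L[...,0])<30)&(abs(L[...,1])<25)&(L[...,2]>-20)&(L[...,2]<35)
p=L[m]; print("opening",s["opening"],len(p),np.percentile(p,[1,50,99],axis=0).round(1).tolist())
for lo in range(-16,24,4):
    q=p[(p[:,2]>=lo)&(p[:,2]<lo+4)]
    if len(q)>5: print(lo,len(q),"x",np.percentile(q[:,0],[2,98]).round(1),"y",np.percentile(q[:,1],[2,98]).round(1))
K,T=T_of("scene"); im2,d2=camera("scene")
cv2.imwrite("pics/i.png",cv2.resize(im2[20:110,300:420],(800,600),interpolation=3))
```

```text
t 5.5 tcp [542.4 246.1 330.7] yaw 8.75 shift [ 0.041 -0.006  0.205] turn [-0.002  0.002 -0.005]
opening 10.712553578210448 967 [[-1.0, -5.6, -16.3], [8.3, -0.9, -4.9], [14.8, 5.3, 9.4]]
-16 6 x [2.6 9.2] y [-5.5 -1.8]
-12 300 x [1.7 9. ] y [-5.2  2.4]
-8 229 x [ 6.9 12.1] y [-5.3  2.5]
-4 202 x [-1.5 13.7] y [-5.8  5.3]
0 140 x [ 2.2 14.7] y [-5.5  5.3]
4 57 x [ 4.9 14.9] y [-5.1  5.4]
8 22 x [ 5.  14.6] y [-5.2  5.3]
```

View pics/i.png

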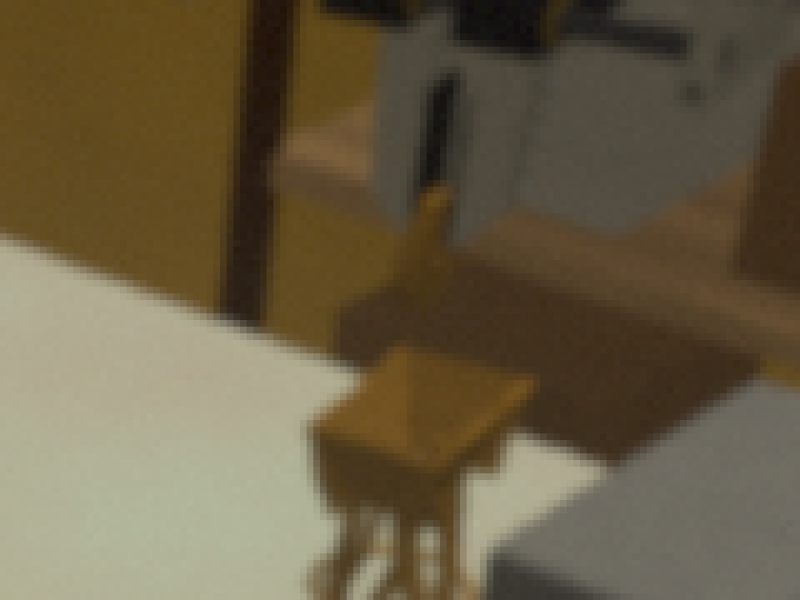

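The picture shows the compact at (425,240), held upright above the hopper mouth (425,390). The wrist depth shows no tilt: its sides are at ±5.3 at all heights. The disc centre is about 3 mm behind the TCP in tool x and 5 mm below it. I'll lower until the tips are just above the rim.

Request:
drive_tool(
  motion=[
    [[0.055,-0.008,0.1],[0,0,0]],
    [[0.055,-0.008,0.2],[0,0,0]],
    [[0.055,-0.008,0.3],[0,0,0]],
    [[0.055,-0.008,0.35],[0,0,0]],
    [[0.055,-0.008,0.36],[0,0,0]],
    [[0.055,-0.008,0.36],[0,0,0]],
    [[0.055,-0.008,0.36],[0,0,0]],
  ],
)

```text
time: 6.3
eef_pos: [539.7, 256.3, 278.5]
tcp_rot: [2.043, 2.386, 0.002]
contact_force: [0.2, 0.2, -0.2]
opening: 11.0
finger_force: 30.1
```

Run:
```python
from h import *
go((540.5,254.5,276),np.radians(9))
K,T=T_of("wrist"); im,d=camera("wrist"); C=cloud(K,T,d)
m=(C[...,2]>262)&(C[...,2]<274)&(abs(C[...,1]-252)<55)&(abs(C[...,0]-540)<40)&(cv2.cvtColor(im,cv2.COLOR_BGR2HSV)[...,1]>110)
h=C[m]; print(len(h),np.percentile(h,[1,99],axis=0).round(1).tolist())
g=h[h[:,1]>275]; print("far end", len(g),np.percentile(g,[1,50,99],axis=0).round(1).tolist() if len(g) else "")
cv2.imwrite("pics/j.png",im)
```

```text
t 6.3 tcp [539.7 256.3 278.5] yaw 8.85 shift [-0.013  0.004  0.017] turn [ 0.001 -0.    -0.003]
2615 [[511.5, 217.0, 262.1], [561.3, 293.0, 272.1]]
far end 1558 [[511.3, 275.4, 262.2], [539.5, 286.7, 268.3], [560.6, 293.3, 270.7]]
```

View pics/j.png

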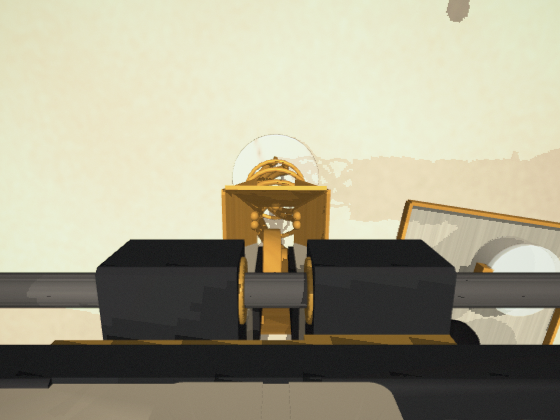

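The hopper (columns 222–329, centre 275) and the compact (263–289) are aligned. I'll nudge slightly and release.

Request:
drive_tool(
  motion=[
    [[-0.01,0.003,0.017],[0,0,0]],
    [[-0.01,0.003,0.017],[0,0,0]],
    [[-0.01,0.003,0.017],[0,0,0]],
  ],
)

```text
time: 6.65
eef_pos: [539.9, 254.9, 275.2]
tcp_rot: [2.043, 2.387, -0.0]
contact_force: [-1.3, 0.4, 0.7]
opening: 11.0
finger_force: 30.1
```

Request:
drive_tool(
  motion=[
    [[0,0,0],[0,0,0]],
    [[0,0,0],[0,0,0]],
    [[0,0,0],[0,0,0]],
    [[0,0,0],[0,0,0]],
    [[0,0,0],[0,0,0]],
    [[0,0,0],[0,0,0]],
    [[0,0,0],[0,0,0]],
  ],
  claw=0.35,
)

```text
time: 7.35
eef_pos: [539.9, 255.0, 275.2]
tcp_rot: [2.043, 2.387, -0.0]
contact_force: [0.4, -0.3, 0.2]
opening: 32.4
finger_force: 0.0
```

Request:
drive_tool(
  motion=[
    [[0,0,-0.2],[0,0,0]],
    [[0,0,-0.5],[0,0,0]],
    [[0,0,-0.8],[0,0,0]],
    [[-0.3,0,-0.8],[0,0,0]],
    [[-0.6,0,-0.8],[0,0,0]],
    [[-0.9,0,-0.8],[0,0,0]],
    [[-0.9,0,-0.8],[0,0,0]],
  ],
)

```text
time: 8.05
eef_pos: [562.7, 113.7, 394.9]
tcp_rot: [2.053, 2.374, -0.004]
contact_force: [0.5, -0.5, 0.5]
opening: 31.9
finger_force: 0.0
```

Run:
```python
from h import *
im,d=camera("scene"); im2,d2=camera("top"); st=get_state(); print(st["time"],st["eef_pos"])
a=cv2.resize(im[70:190,320:400],(400,600),interpolation=3); b=cv2.resize(im2[165:265,35:175],(400,286),interpolation=3)
o=np.zeros((600,800,3),np.uint8);o[:,:400]=a;o[:286,400:]=b;o[300:,400:]=cv2.resize(im[150:190,325:378],(400,300),interpolation=3)
cv2.imwrite("pics/k.png",o)
```

```text
8.15 [561.02312317 120.30448123 395.13596959]
```

View pics/k.png

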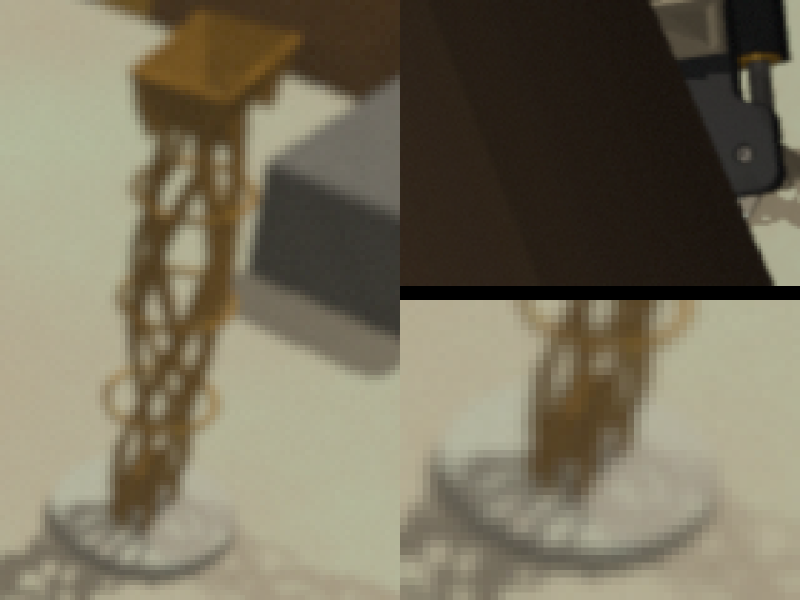

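The compact is no longer in the hopper, and the pocket at the foot looks filled (lower crop, about (585,430)). I'll check it numerically against the first picture.

Run:
```python
from h import *
D=np.load("scene0.npz"); K,T=T_of("scene"); d=np.median([camera("scene")[1] for _ in range(3)],0)
C=cloud(K,T,d); c,s=np.cos(np.radians(9)),np.sin(np.radians(9))
Q=C-np.array([541,252,0]); X=Q[...,0]*c+Q[...,1]*s; Y=-Q[...,0]*s+Q[...,1]*c; Z=C[...,2]
m=(abs(d-D["d"])>5)&(d>0)&(X**2+Y**2<50**2)&(Z>-5)&(Z<280)
for a in range(0,280,20):
    k=m&(Z>=a)&(Z<a+20)
    if k.sum(): print(a,k.sum(),"X",np.percentile(X[k],[5,50,95]).round(1),"Y",np.percentile(Y[k],[5,50,95]).round(1),"dd",np.median((d-D["d"])[k]).round(1))
k=m&(Z>8)&(Z<50)
P=np.stack([X[k],Y[k],Z[k]],1); P0=P.mean(0); print(P0.round(1),np.linalg.svd(P-P0)[2][2].round(2))
```

```text
0 29 X [-25.    7.4  45.5] Y [-43.8 -16.3  30.1] dd -5.1
20 20 X [-6.7  1.1  1.5] Y [-16.3 -10.1   0.3] dd -27.7
40 14 X [-2.8 -0.1  1.7] Y [-9.5 -2.   5.1] dd -26.9
60 3 X [-15.6  -1.2  23.4] Y [-18.9 -12.1  18.4] dd 5.6
80 1 X [11.4 11.4 11.4] Y [-28.6 -28.6 -28.6] dd -5.7
120 2 X [-12.4 -11.4 -10.5] Y [13.1 14.5 15.9] dd 0.4
140 3 X [-18.8  11.3  17.2] Y [-13.   -9.7  -4.2] dd 6.7
160 1 X [-15.5 -15.5 -15.5] Y [2.8 2.8 2.8] dd 5.1
180 4 X [-0.2  2.6  5.6] Y [-16.1  15.2  20.2] dd 0.0
200 1 X [23. 23. 23.] Y [12.3 12.3 12.3] dd -6.1
220 3 X [-13.9  -2.7  11.5] Y [-24.2 -15.7   7.7] dd 7.2
240 3 X [ 2.6 15.3 18.6] Y [-5.9 21.5 31. ] dd 898.6
260 6 X [-20.5 -13.2  11.3] Y [-21.5  30.1  35. ] dd -0.4
[ 3.2 -8.9 25.4] [ 0.48 -0.38  0.79]
```

The compact stands in the pocket at z 20–47. Its flat face, at X≈+1.5, is to the back, so the raised face is to the front.

```bash
python3 -c "
from h import *
print(hand_in())"
```

```text
the job is handed in; nothing more can be done
None
```

I dropped the large compact through the chute and handed the job in at about 8 s. Depth data shows it on edge in the pocket with its flat face to the back, so its raised face is to the front; the small and square compacts were not touched, though I took no final picture of the rack, and no verdict came back.

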